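Kickstand down, frame stub held upright on the welding bench

TASK

The frame stub with the newly welded kickstand leans over in its cradle on the bench. First, with the frame still leaning, push the folded kickstand down past centre until it is fully down; then bring the frame upright by its tube and keep holding it there, off the kickstand, so that the foot's clearance can be gauged: the program finishes while the gripper is holding the tube upright. Leave the other things on the bench where they are.

Things in the scene. Friction and masses are not known exactly. Their poses are not given: they have to be found in the camera images.
- cradle: fixed steel cradle, base plate 160 x 155 mm, 12 mm thick, two upright cheeks (75 mm high) carrying the hub between them, and a 70 mm high post with a rubber pad on its -y side. Origin on the table right below the middle of the hub; x along the hub axis, z up. It stands somewhere on the bench, turned up to 0.5 rad
- frame (a joint): lean of the frame stub about the hub axis, rad: 0 = upright, positive = towards the cradle's -y side; range -0.14 to 0.42. It starts at 0.36 to 0.42 and rests on the cradle's rubber pad at 0.42. A heavy lug on its -y side tips it back on to the pad from any lean, upright included, when let go; 1 to 4 N at the tube's top hold it. Mass about 1.4 kg, varying
- hub_center (a point): foot of the frame's upright tube: plain steel, 32 mm diameter, the part to hold (frame_c0). This point is the middle of the hub axis (aluminium barrel 48 mm thick), 50 mm above the table; z along the tube towards its top, 260 mm from this point; x along the hub axis. Bare from 190 to 260 mm; lower are a lug (-y; 55 x 50 x 40 mm) and the stand bracket (+y)
- tube_top (a point): centre of the tube's top end, axes as hub_center
- kickstand (a joint): kickstand swing, rad: 0 = folded up (as it starts), leg at right angles to the tube along the frame's +x; 1.75 = fully down at its stop, a little past parallel to the tube. A coil spring across the pivot holds it up: pressing down on the leg 80 mm from the pivot takes about 4 N at first; past about 0.8 rad it swings on to 1.75 by itself and stays there
- stand_pivot (a point): kickstand pivot, on the leg's centre line: 135 mm along the tube from the hub axis and 53 mm to the frame's +y; its x axis points along the leg to the foot, y is the pivot axis
- stand_foot (a point): middle of the foot plate (26 x 30 mm, 10 mm thick) at the end of the kickstand leg, 162 mm from the pivot. The leg is a round steel bar, 14 mm thick
- offcut: bystander, leave it alone: steel pipe ring, 60 mm across, 55 mm tall, standing near the cradle; origin at the centre of its underside
- magnet: bystander, leave it alone: flat grey block magnet 60 x 50 x 18 mm near the cradle; origin at the centre of its underside
- clip0: bystander, leave it alone: small black open clip 40 x 18 x 12 mm near the cradle; origin at the centre of its underside
- clip1: bystander, leave it alone: a second such black clip
- file: bystander, leave it alone: long tool with a green handle, 315 mm long, 26 mm high, lying at the far side; origin below the middle
- brush: bystander, leave it alone: hand brush lying at the left; origin under its middle
- spray: bystander, leave it alone: aluminium spray can, 64 mm across, 160 mm tall, standing at the right
- hammer: bystander, leave it alone: hammer lying at the left

How it is judged (in metres and radians):
On the way, in this order (a step that is already met when the one before it is completed fails the run):
1. the kickstand is fully down, with the frame still leaning (value of joint kickstand above 1.65 rad and value of joint frame above 0.15 rad), for 0.2 s.
2. the frame is upright, held by its tube (angle between tube_top's own z axis and vertical below 0.08 rad and contact force between the fingers and frame_c0 above 0.5 N), for 0.3 s.
At the end, for the whole second after the job is handed in: The kickstand is fully down (above 1.65 rad) and not touched by the robot, the tube is within 0.08 rad (about 4.5 degrees) of vertical and still, held by the fingers on the tube with more than 0.5 N; the program ends holding (all of step 2 and value of joint kickstand above 1.65 rad and contact force between the arm and kickstand below 0.3 N and velocity of joint frame between -0.1 and 0.1 rad/s); the arm keeps its last pose, push and grip.
It fails at once if a bystander is moved more than 30 mm (distance of any of offcut, magnet, clip0, clip1, file, brush, spray, hammer from where it was at the start of the episode above 0.03 m).
It also fails if it takes over 43 s, if anything falls off the work surface, if the arm or the gripper's body presses on something with over 40 N, if the wrist force passes 120 N, or if a joint passes its speed limit or range.

ROBOT

A 7-joint arm with a two-finger parallel gripper is mounted at the origin on the work surface. World frame = base frame: x ahead of the robot, y to its left, z up, the work surface at z = 0. Lengths are in m, angles in degrees, forces in N, time in s.
With the tool pointing down it reaches from about 0.425 to 0.875 m from the base axis. Payload 4.7 kg.
Tool frame: the origin (TCP) lies at the centre of the arm's flange, where the gripper is bolted on; the fingertips stand 182 mm ahead of it and the grasp point (between the pads) lies 164 mm ahead of it; z points along the fingers, x is the direction in which the jaws open and shut, and the axes are right-handed (so a half turn about z gives the same grasp; the last joint's range is limited). The gripper opens to 87 mm and grips with 3 to 60 N. Pads are 19 mm wide; open, the fingers measure 117 mm over their backs; the gripper's body (75 mm by 190 mm) begins 51 mm behind the grasp point.
Start: joints at [72.198, 18.392, -4.016, 83.108, 1.295, 78.541, -3.26], TCP at [0.207, -0.616, 0.405] pointing down, gripper open.
Joint ranges: [-163.93, 163.93], [-17.29, 119.83], [-79.2, 71.16], [3.27, 140.29], [-89.18, 269.18], [5.43, 117.66], [-154.24, 154.24]. Speed limits (degrees/s): [147.25, 147.25, 180, 180, 180, 180, 180].

INTERFACE

Orientations are given as [roll, pitch, yaw] about the fixed x, y, z axes, in that order (R = Rz(yaw) Ry(pitch) Rx(roll)).
In Python, from cell import env gives the robot as it stands. The module is installed in compiled form; this text tells all that it offers.
- The arm moves only by the tool carry_out, never from a script. Its argument "increments" is a list of rows, each a list of 5 numbers: the shift along the world's x, y, z in m, then the turn about the world's z in degrees, then the gripper's target within -1 to 1 (shut at 1, half-way at 0, fully open at -1). In form: [[dx, dy, dz, spin, jaw], ...]. A call has 1 to 20 rows; each row is the pose to reach, as a shift and turn from the pose commanded when the call began; what a row does not reach only later rows make up. A row lasts 1/10 s, in which the tool goes at most 50 mm and 8.59 degrees, less where a joint would pass 70% of its speed; a pose out of reach is approached as far as the arm can. A call with a gripper value outside its range is refused whole. The fingers move at their own pace and stop on an object; "grip_force" is the grip in N (left out, the last holds). Time passes only in rows, so rows that repeat a pose let the fingers close. It gives the time, the measured TCP pose, the force and the opening at its end, in the units of the state.
- env.get_obs(): the state, without advancing time (a new reading comes with each control period).
- env.read_camera(name): name is "scene" or "top"; returns (picture, depth): 480x640x3 uint8, red, green, blue; 480x640 float32, m along the optical axis (not along the pixel's ray), 0 where there is no reading.
- env.get_calibration(name): a dict with "K" (3x3 intrinsics, pixels), "k1" (the pictures are not rectified: a ray, as slopes to the right and down, at radius r is drawn at 1 + k1 r^2 times it, then the intrinsics apply), "camera_from_world" (4x4, takes a point from world to camera coordinates). Camera axes: x right, y down, z forward; pixel columns grow to the right and rows downward; lengths in m; the calibration is good to about 2 mm. A picture is of the moment at which its call begins. get_calibration takes no time and is no camera call.
- env.sign_off(): hands the job in, once; it reports no verdict.
The state is a dict: "time_s": time; "qpos": joint angles; "joint_velocities": joint speeds; "effort": joint torques, N m; "tool_pos": TCP position; "tool_rot": TCP orientation; "force": force on the tool from outside, world axes, zero at the start; "wrist_torque": the same for the moment, N m; "grip_width": finger opening in m.
Only numpy, scipy, OpenCV 4.12 (cv2) and the standard library are available. Lean on these libraries where they do the work, as an engineer would, in place of code of your own. Each camera call takes 0.05 s, during which the arm holds its last target.

## Working session

There is one attempt and no reset: what is moved stays moved. The work goes in short steps, Python scripts to look and compute and a tool call to move; the robot and the scene stay as the last step left them, time stands still between calls to the robot, and variables do not carry over. Pictures are saved under pics/ and viewed, and the job is handed in when it is done.

Besides the shell and the picture viewer there is one more tool, called after "Request:" by a JSON object that holds its "fn" and its "kwargs", one argument or row to a line. carry_out: Moves the arm, as the interface text tells. Its arguments: {"type":"object","properties":{"increments":{"type":"array"},"grip_force":{"type":"number"}},"required":["increments"]}

```bash
mkdir -p pics
cat > h.py <<'E'
import numpy as np, cv2
from cell import env
def grab(tag):
    out={}
    for n in ("scene","top"):
        p,d=env.read_camera(n); np.savez(f"pics/{tag}_{n}.npz",p=p,d=d)
        cv2.imwrite(f"pics/{tag}_{n}.png",p[:,:,::-1])
def world(n,tag):
    z=np.load(f"pics/{tag}_{n}.npz"); d=z["d"]; c=env.get_calibration(n); K=np.array(c["K"]);k=c["k1"]
    T=np.linalg.inv(np.array(c["camera_from_world"]))
    v,u=np.mgrid[:480,:640]; pts=np.stack([u,v],-1).reshape(-1,1,2).astype(float)
    n_=cv2.undistortPoints(pts,K,np.array([k,0,0,0.])).reshape(480,640,2)
    P=np.dstack([n_*d[...,None],d]); W=P@T[:3,:3].T+T[:3,3]; W[d<=0]=np.nan
    return W,z["p"]
def crop(tag,n,u0,v0,u1,v1,s,name):
    p=cv2.imread(f"pics/{tag}_{n}.png")[v0:v1,u0:u1]
    cv2.imwrite(f"pics/{name}.png",cv2.resize(p,None,fx=s,fy=s,interpolation=cv2.INTER_CUBIC))
E
python3 - <<'E'
from h import *
grab("a")
print(env.get_obs())
for n in("scene","top"):
    c=env.get_calibration(n);print(n,c["k1"],np.linalg.inv(np.array(c["camera_from_world"])).round(3))
E
```

```text
{'time_s': 0.1, 'qpos': array([72.19809369, 18.43447247, -4.01630604, 83.16939782,  1.29560691,
       78.54239566, -3.25727398]), 'joint_velocities': array([-0.03149665, -0.04970872, -0.03317061, -0.18817043,  0.03138242,
       -0.00331386, -0.04848845]), 'effort': array([-7.08092157e-04, -4.92573130e+01, -4.06026402e-01, -3.13403141e+01,
       -6.41111727e-02,  3.94409441e-02,  5.58981264e-05]), 'tool_pos': array([ 0.20734064, -0.61583666,  0.40376157]), 'tool_rot': array([ 1.79994025e+02,  1.00992143e-01, -7.13848894e+01]), 'force': array([ 0.03895177, -0.09346615, -0.12622209]), 'wrist_torque': array([0.00826676, 0.02844788, 0.00500647]), 'grip_width': 0.08714492300185242}
scene -0.11406348273139616 [[ 0.876  0.282 -0.392  1.146]
 [ 0.482 -0.547  0.684 -1.004]
 [-0.022 -0.788 -0.615  1.101]
 [ 0.     0.     0.     1.   ]]
top -0.16922872339719436 [[ 0.018 -0.999  0.045  0.496]
 [-1.    -0.019 -0.006  0.024]
 [ 0.006 -0.045 -0.999  1.772]
 [ 0.     0.     0.     1.   ]]
```

View pics/a_scene.png

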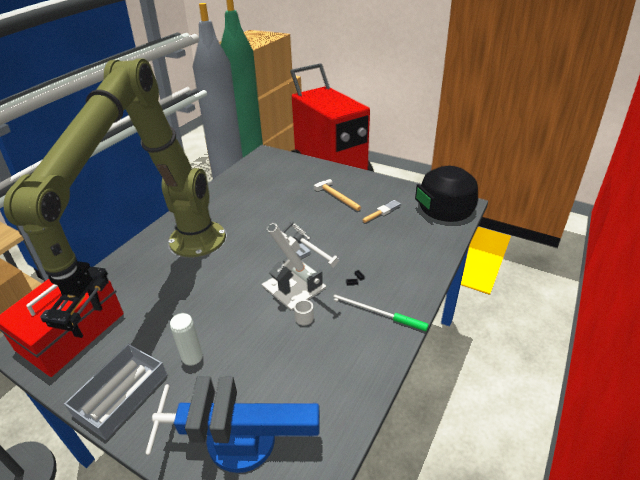

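View pics/a_top.png

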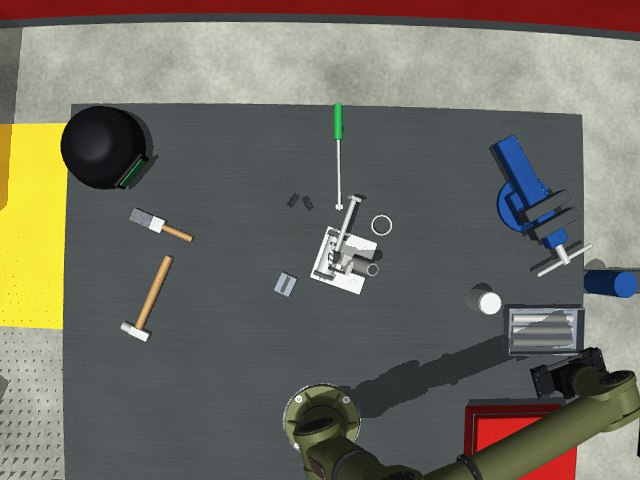

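Run:
```python
from h import *
crop("a","scene",240,200,380,340,5,"c1"); crop("a","top",270,170,410,310,5,"c2")
W,p=world("top","a")
m=np.isfinite(W[...,2])&(W[...,2]>0.03)
m[:,:270]=0;m[:,410:]=0;m[:170]=0;m[310:]=0
print(m.sum())
np.set_printoptions(precision=3,suppress=True)
for v in range(190,300,5):
  print(v,[(u,*(W[v,u]*1000).round().astype(int)) for u in range(310,400,6) if m[v,u]])
```

```text
1949
190 []
195 []
200 [(352, np.int64(643), np.int64(-67), np.int64(200)), (358, np.int64(642), np.int64(-82), np.int64(208))]
205 [(352, np.int64(629), np.int64(-67), np.int64(207))]
210 [(352, np.int64(616), np.int64(-68), np.int64(200))]
215 [(346, np.int64(603), np.int64(-52), np.int64(198)), (382, np.int64(614), np.int64(-163), np.int64(55))]
220 [(346, np.int64(589), np.int64(-52), np.int64(204)), (388, np.int64(601), np.int64(-183), np.int64(38))]
225 [(346, np.int64(576), np.int64(-52), np.int64(201))]
230 []
235 [(334, np.int64(554), np.int64(-25), np.int64(75)), (340, np.int64(550), np.int64(-37), np.int64(201)), (382, np.int64(557), np.int64(-164), np.int64(53))]
240 [(328, np.int64(539), np.int64(-8), np.int64(65)), (334, np.int64(539), np.int64(-25), np.int64(69)), (340, np.int64(537), np.int64(-37), np.int64(195)), (346, np.int64(540), np.int64(-59), np.int64(73))]
245 [(328, np.int64(525), np.int64(-8), np.int64(67)), (334, np.int64(523), np.int64(-21), np.int64(207)), (340, np.int64(523), np.int64(-37), np.int64(198))]
250 [(328, np.int64(511), np.int64(-9), np.int64
[... 1625 characters left out ...]
352, np.int64(456), np.int64(-76), np.int64(102)), (358, np.int64(459), np.int64(-83), np.int64(242)), (364, np.int64(460), np.int64(-96), np.int64(274)), (370, np.int64(461), np.int64(-109), np.int64(290)), (376, np.int64(461), np.int64(-125), np.int64(285))]
275 [(316, np.int64(439), np.int64(24), np.int64(73)), (322, np.int64(439), np.int64(7), np.int64(66)), (328, np.int64(438), np.int64(-10), np.int64(36)), (346, np.int64(446), np.int64(-53), np.int64(227)), (358, np.int64(442), np.int64(-92), np.int64(112)), (364, np.int64(443), np.int64(-109), np.int64(111)), (370, np.int64(448), np.int64(-110), np.int64(282))]
280 [(322, np.int64(425), np.int64(7), np.int64(71))]
285 []
290 []
295 []
```

View pics/c1.png

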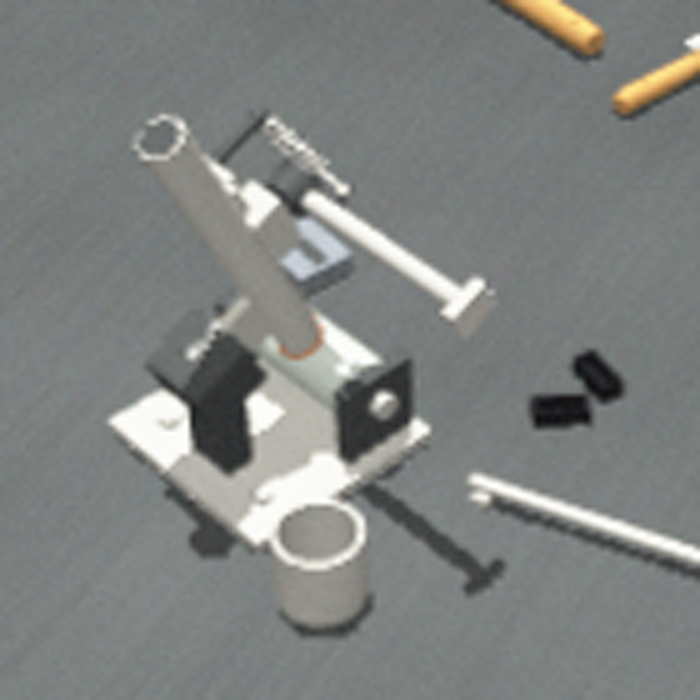

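View pics/c2.png

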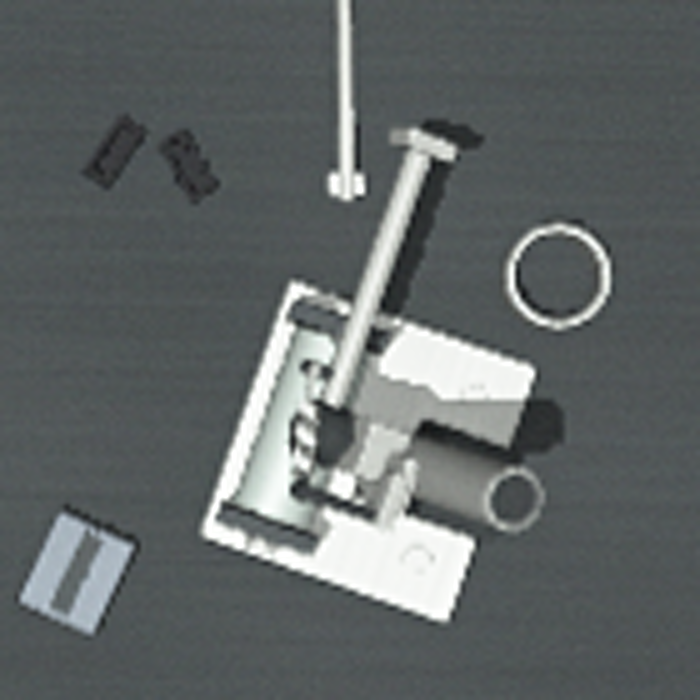

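```bash
cat >> h.py <<'E'
def cloud(tag):
    A=[]
    for n in("top","scene"):
        W,p=world(n,tag); w=W.reshape(-1,3); w=w[np.isfinite(w).all(1)]
        A.append(w[(w[:,0]>.38)&(w[:,0]<.7)&(w[:,1]>-.2)&(w[:,1]<.06)&(w[:,2]>.006)&(w[:,2]<.33)])
    return A
E
python3 - <<'E'
from h import *
np.set_printoptions(precision=4,suppress=True)
for n,w in zip(("top","scene"),cloud("a")):
    leg=w[(w[:,2]>.18)&(w[:,2]<.215)&(w[:,0]>.53)&(w[:,0]<.625)&(w[:,1]>-.1)]
    c=leg.mean(0);u,s,vt=np.linalg.svd(leg-c);d=vt[0]*np.sign(vt[0][0])
    print(n,"leg",len(leg),c,d,np.degrees(np.arctan2(d[1],d[0])))
    ft=w[(w[:,2]>.16)&(w[:,2]<.23)&(w[:,0]>.63)];print("foot",len(ft),ft.mean(0),ft.min(0),ft.max(0))
    t=w[(w[:,2]>.27)];print("toptube",len(t),np.median(t,0),t.min(0),t.max(0))
    pl=w[(w[:,2]>.008)&(w[:,2]<.02)]; r=cv2.minAreaRect((pl[:,:2]*1000).astype(np.float32)); print("plate",r,cv2.boxPoints(r).tolist())
# ring pixels
def ray(n,u,v,z):
    c=env.get_calibration(n);T=np.linalg.inv(np.array(c["camera_from_world"]))
    q=cv2.undistortPoints(np.array([[[u,v]]],float),np.array(c["K"]),np.array([c["k1"],0,0,0.])).ravel()
    d=T[:3,:3]@np.array([*q,1]);o=T[:3,3];return o+d*(z-o[2])/d[2]
print("top ring",ray("top",270+513/5,170+498/5,.288), ray("scene",240+162/5,200+137/5,.288))
E
```

```text
top leg 205 [ 0.5769 -0.0491  0.2   ] [ 0.9401 -0.3404 -0.0195] -19.903390662908226
foot 82 [ 0.6435 -0.0719  0.2029] [ 0.6315 -0.0909  0.1894] [ 0.6566 -0.0563  0.2162]
toptube 165 [ 0.4635 -0.1098  0.286 ] [ 0.4483 -0.1303  0.2702] [ 0.4783 -0.0909  0.2987]
plate ((541.8662109375, -70.31816101074219), (259.0632629394531, 316.063720703125), 89.60870361328125) [[382.9533996582031, -198.76751708984375], [699.009765625, -200.926025390625], [700.779052734375, 58.131195068359375], [384.72265625, 60.289703369140625]]
scene leg 124 [ 0.5757 -0.0488  0.1998] [ 0.9311 -0.3645 -0.0156] -21.377615359836344
foot 87 [ 0.649  -0.0742  0.1994] [ 0.6306 -0.0905  0.1774] [ 0.6598 -0.0578  0.2133]
toptube 104 [ 0.4709 -0.1146  0.2855] [ 0.4479 -0.1298  0.2701] [ 0.4832 -0.0973  0.2952]
plate ((546.7740478515625, -53.24224853515625), (264.09130859375, 297.9127502441406), 80.01758575439453) [[377.1831359863281, -157.46788024902344], [670.5857543945312, -209.10983276367188], [716.364990234375, 50.98338317871094], [422.96234130859375, 102.62533569335938]]
top ring [ 0.462  -0.1161  0.288 ] [ 0.466  -0.1133  0.288 ]
```

```bash
cat >> h.py <<'E'
def ray(n,u,v,z):
    c=env.get_calibration(n);T=np.linalg.inv(np.array(c["camera_from_world"]))
    q=cv2.undistortPoints(np.array([[[u,v]]],float),np.array(c["K"]),np.array([c["k1"],0,0,0.])).ravel()
    d=T[:3,:3]@np.array([*q,1]);o=T[:3,3];return o+d*(z-o[2])/d[2]
def proj(n,P):
    c=env.get_calibration(n);T=np.array(c["camera_from_world"])
    return cv2.projectPoints(np.array(P,float).reshape(-1,1,3),cv2.Rodrigues(T[:3,:3])[0],T[:3,3],np.array(c["K"]),np.array([c["k1"],0,0,0.]))[0].reshape(-1,2)
def axes(yaw,th):
    x=np.array([np.cos(yaw),np.sin(yaw),0]);y=np.array([-np.sin(yaw),np.cos(yaw),0]);z=np.array([0,0,1.])
    return x,np.cos(th)*y+np.sin(th)*z,np.cos(th)*z-np.sin(th)*y,y
E
python3 - <<'E'
from h import *
from scipy.optimize import least_squares
np.set_printoptions(precision=4,suppress=True)
q=[ray("top",270+u/5,170+v/5,.012) for u,v in((293,282),(537,365),(450,620),(205,540))]
for i in range(4):
    e=q[(i+1)%4]-q[i];print(q[i],np.linalg.norm(e),np.degrees(np.arctan2(e[1],e[0])))
print(np.mean(q,0))
# features: pixel obs
obs=[("top",270+513/5,170+498/5,"top"),("scene",240+162/5,200+137/5,"top"),("scene",240+300/5,200+198/5,"leg0"),("top",270+428/5,170+142/5,"foot"),("scene",240+472/5,200+305/5,"foot")]
def model(p):
    C=np.array([p[0],p[1],.05]);x,n,t,y=axes(p[2],p[3]);piv=C+.135*t+.053*n
    return dict(top=C+.26*t,foot=piv+.162*x,leg=piv+.08*x,piv=piv)
tops=[o for o in obs if o[3]!="leg0"]
legm=np.array([.5763,-.049,.193])
def res(p):
    m=model(p);r=[]
    for n,u,v,k in tops: r+=list((proj(n,m[k])[0]-[u,v])*2e-3)
    x=axes(p[2],p[3])[0];d=legm-m["piv"];r+=list((d-(d@x)*x))
    return r
s=least_squares(res,[.49,-.02,-.37,.4]);print(s.x,np.degrees(s.x[2]),np.array(res(s.x))*1e3)
for k,v in model(s.x).items():print(k,v)
p=cv2.imread("pics/a_top.png")
m=model(s.x)
for n in("top","scene"):
    im=cv2.imread(f"pics/a_{n}.png")
    im=cv2.resize(im,None,fx=4,fy=4)
    C=np.array([s.x[0],s.x[1],.05])
    for a,b in((C,m["top"]),(m["piv"],m["foot"])):
        a,b=proj(n,[a,b])*4+1.5;cv2.line(im,tuple(map(int,a)),tuple(map(int,b)),(0,0,255),1)
    o=(270,170) if n=="top" else (240,200)
    cv2.imwrite(f"pics/f_{n}.png",im[o[1]*4:o[1]*4+560,o[0]*4:o[0]*4+560])
E
```

```text
[ 0.5807 -0.0101  0.012 ] 0.15223526090046016 -107.73679931123117
[ 0.5344 -0.1551  0.012 ] 0.15886485986271875 162.0508462723302
[ 0.3832 -0.1061  0.012 ] 0.1518023512176777 72.91126710749978
[0.4278 0.039  0.012 ] 0.16058081877654862 -17.788955697358542
[ 0.4815 -0.0581  0.012 ]
[ 0.498  -0.0156 -0.3327  0.4159] -19.061469075892962 [-0.9773 -1.374  -1.8293  0.2264 -2.0062 -1.1773 -2.3448  2.0917  0.0098
  0.0285 -1.9043]
top [ 0.4637 -0.1149  0.2878]
foot [ 0.6491 -0.0742  0.1949]
leg [ 0.5716 -0.0474  0.1949]
piv [ 0.496  -0.0213  0.1949]
```

```bash
python3 -c "
import cv2,numpy as np
a=cv2.imread('pics/f_top.png');b=cv2.imread('pics/f_scene.png');cv2.imwrite('pics/f.png',cv2.resize(np.hstack([a,b]),(800,400)))"
```

```text
(no output)
```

View pics/f.png

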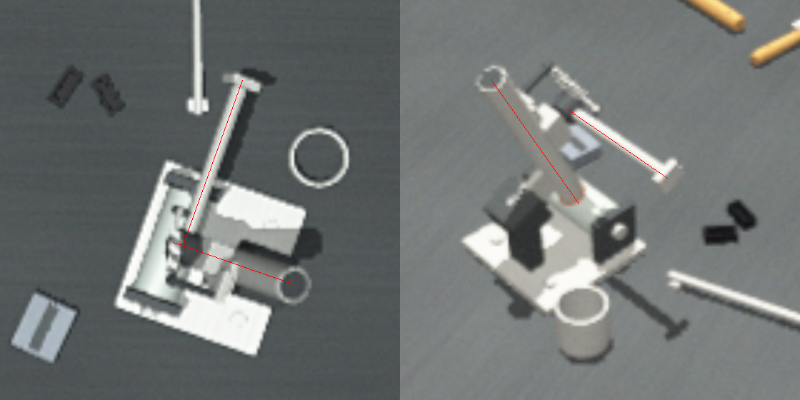

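Request:
{"fn": "carry_out", "kwargs": {
  "increments": [
    [0.01, 0.015, 0.02, -2, 1],
    [0.03, 0.045, 0.04, -4, 1],
    [0.05, 0.08, 0.05, -7, 1],
    [0.075, 0.115, 0.055, -10, 1],
    [0.1, 0.15, 0.06, -13, 1],
    [0.125, 0.185, 0.06, -16, 1],
    [0.15, 0.22, 0.06, -19, 1],
    [0.175, 0.255, 0.06, -22, 1],
    [0.2, 0.29, 0.06, -25, 1],
    [0.225, 0.325, 0.06, -28, 1],
    [0.25, 0.36, 0.06, -31, 1],
    [0.275, 0.4, 0.06, -34, 1],
    [0.3, 0.44, 0.06, -37, 1],
    [0.325, 0.48, 0.06, -37, 1],
    [0.35, 0.515, 0.06, -37, 1],
    [0.37, 0.545, 0.06, -37, 1],
    [0.38, 0.56, 0.06, -37, 1],
    [0.384, 0.563, 0.06, -37, 1],
    [0.384, 0.563, 0.06, -37, 1],
    [0.384, 0.563, 0.06, -37, 1]
  ],
  "grip_force": 30
}}

```text
time_s: 2.1
tool_pos: [0.591, -0.0548, 0.4645]
tool_rot: [180.0, -0.1, -108.5]
force: [0.4, 0.2, 0.0]
grip_width: 0.0004
```

Run:
```python
from h import *
o=env.get_obs();print({k:np.round(o[k],4) for k in("time_s","tool_pos","tool_rot","force","grip_width","qpos")})
grab("b"); crop("b","scene",230,120,390,280,5,"b1")
```

```text
{'time_s': np.float64(2.1), 'tool_pos': array([ 0.591 , -0.0548,  0.4645]), 'tool_rot': array([ 1.799627e+02, -7.410000e-02, -1.085252e+02]), 'force': array([0.42  , 0.1662, 0.0013]), 'grip_width': np.float64(0.0004), 'qpos': array([  29.6561,   12.6145,  -31.8679,   85.3011,    6.7143,   84.0394,
       -110.8202])}
```

View pics/b1.png

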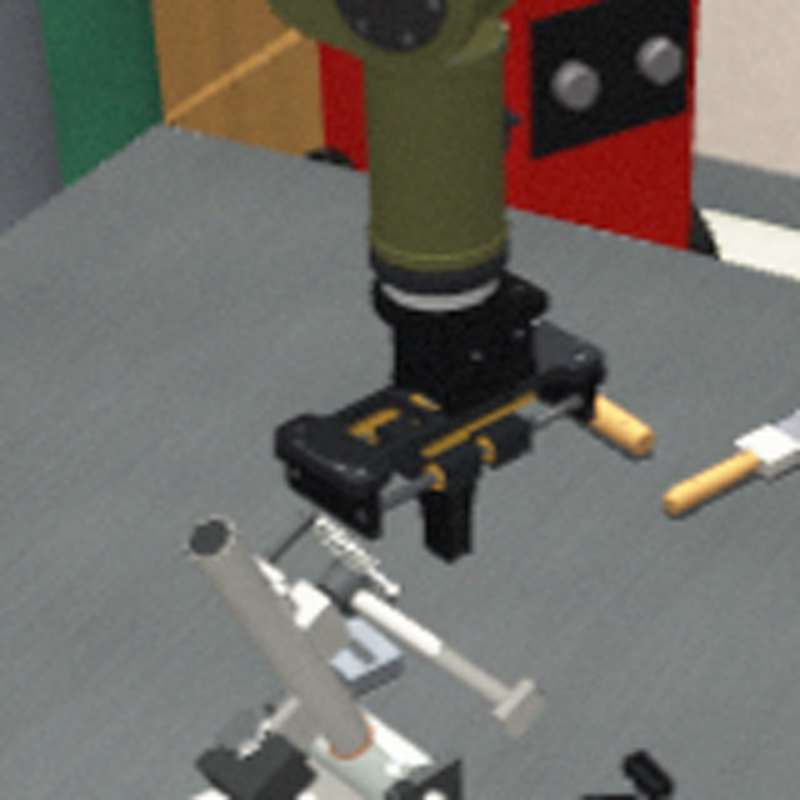

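Request:
{"fn": "carry_out", "kwargs": {
  "increments": [
    [0, 0, -0.03, 0, 1],
    [0, 0, -0.06, 0, 1],
    [0, 0, -0.072, 0, 1],
    [0, 0.001, -0.078, 0, 1],
    [0.001, 0.003, -0.085, 0, 1],
    [0.002, 0.006, -0.093, 0, 1],
    [0.003, 0.009, -0.1, 0, 1],
    [0.004, 0.011, -0.108, 0, 1],
    [0.004, 0.014, -0.114, 0, 1],
    [0.003, 0.017, -0.12, 0, 1],
    [0.002, 0.02, -0.125, 0, 1],
    [0.002, 0.023, -0.13, 0, 1],
    [0.002, 0.023, -0.13, 0, 1]
  ]
}}

```text
time_s: 3.5
tool_pos: [0.5932, -0.0297, 0.3337]
tool_rot: [179.9, -0.0, -108.4]
force: [0.1, 0.3, 0.3]
grip_width: 0.0008
```

Run:
```python
from h import *
grab("c"); crop("c","scene",230,150,390,310,5,"c_1")
```

```text
(no output)
```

View pics/c_1.png

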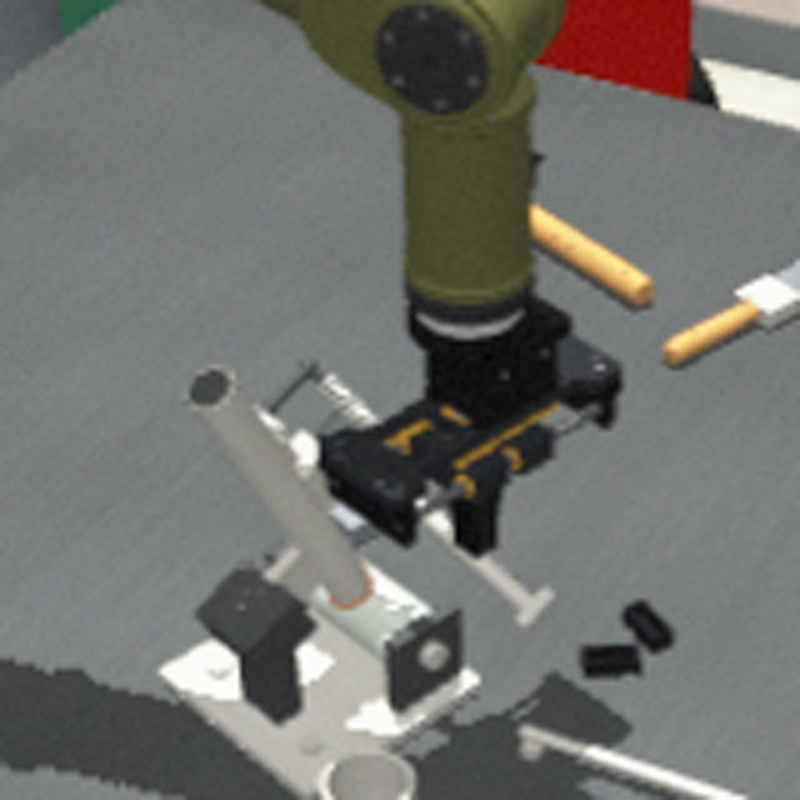

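Run:
```python
from h import *
np.set_printoptions(precision=3,suppress=True)
print(env.get_obs()["force"])
for n in("scene","top"):
    W,p=world(n,"c")
    C=np.array([.498,-.0156,.05]);x,nn,t,y=axes(np.radians(-18.5),.416);piv=C+.135*t+.053*nn
    D=W-piv; a=D@x;b=D@nn;c=D@t
    m=(abs(b)<.02)&(a>.03)&(a<.18)&(c<.02)&(c>-.17)
    vu=np.argwhere(m);print(n,len(vu))
    q=np.c_[a[m],b[m],c[m]];q=q[np.argsort(q[:,0])];print(q[::max(1,len(q)//14)])
```

```text
[-0.289  0.381  0.205]
scene 222
[[ 0.057  0.003 -0.027]
 [ 0.066  0.002 -0.042]
 [ 0.074  0.003 -0.042]
 [ 0.089  0.007 -0.023]
 [ 0.094 -0.001 -0.037]
 [ 0.099 -0.002 -0.068]
 [ 0.102  0.02  -0.046]
 [ 0.104  0.01  -0.043]
 [ 0.107  0.011 -0.013]
 [ 0.108  0.015 -0.022]
 [ 0.111  0.003 -0.064]
 [ 0.12   0.009 -0.083]
 [ 0.129 -0.005 -0.08 ]
 [ 0.139 -0.013 -0.078]
 [ 0.144  0.009 -0.08 ]]
top 0
[]
```

Request:
{"fn": "carry_out", "kwargs": {
  "increments": [
    [-0.001, 0.005, -0.012, 0, 1],
    [-0.001, 0.01, -0.023, 0, 1],
    [-0.002, 0.016, -0.034, 0, 1],
    [-0.003, 0.022, -0.046, 0, 1],
    [-0.002, 0.026, -0.056, 0, 1],
    [-0.002, 0.026, -0.056, 0, 1],
    [-0.002, 0.026, -0.056, 0, 1]
  ]
}}

```text
time_s: 4.3
tool_pos: [0.5915, -0.0039, 0.2785]
tool_rot: [180.0, -0.0, -108.4]
force: [0.5, -0.1, -0.1]
grip_width: 0.0008
```

Run:
```python
from h import *
grab("d"); crop("d","scene",230,150,390,310,5,"d_1")
```

```text
(no output)
```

View pics/d_1.png

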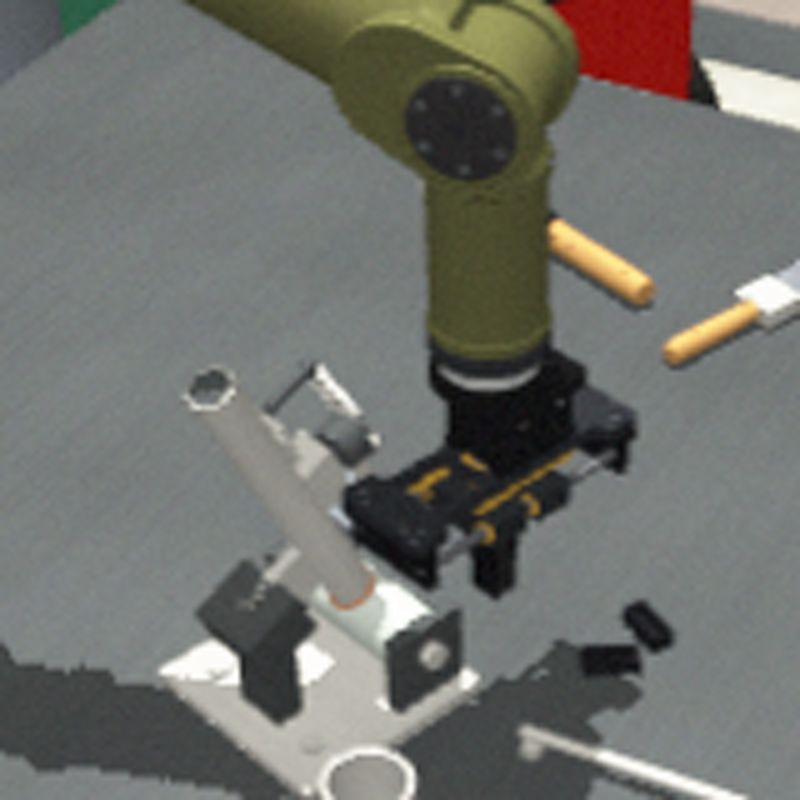

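Request:
{"fn": "carry_out", "kwargs": {
  "increments": [
    [0.005, 0, 0.03, 0, 1],
    [0.01, 0, 0.07, 0, 1],
    [0.01, 0, 0.115, 0, 1],
    [0.01, 0, 0.16, 0, 1],
    [0.01, 0, 0.2, 0, 1],
    [0, -0.005, 0.225, 8, 0],
    [-0.01, -0.01, 0.23, 16, -1],
    [-0.02, -0.02, 0.23, 24, -1],
    [-0.035, -0.03, 0.23, 32, -1],
    [-0.05, -0.04, 0.23, 40, -1],
    [-0.065, -0.05, 0.23, 48, -1],
    [-0.08, -0.06, 0.23, 56, -1],
    [-0.09, -0.07, 0.23, 64, -1],
    [-0.1, -0.08, 0.23, 72, -1],
    [-0.11, -0.09, 0.23, 80, -1],
    [-0.118, -0.096, 0.23, 87, -1],
    [-0.122, -0.098, 0.23, 90, -1],
    [-0.122, -0.098, 0.23, 90, -1],
    [-0.122, -0.098, 0.23, 90, -1]
  ]
}}

```text
time_s: 6.3
tool_pos: [0.4694, -0.1019, 0.5094]
tool_rot: [180.0, -0.1, -18.5]
force: [-0.2, 0.8, 0.1]
grip_width: 0.0868
```

Run:
```python
from h import *
grab("e"); crop("e","scene",220,150,380,310,5,"e_1");print(env.get_obs()["qpos"])
```

```text
[ 41.91069491  -3.48160569 -30.97707037  95.36091783  -1.79047242
  87.59103238  -7.35828827]
```

View pics/e_1.png

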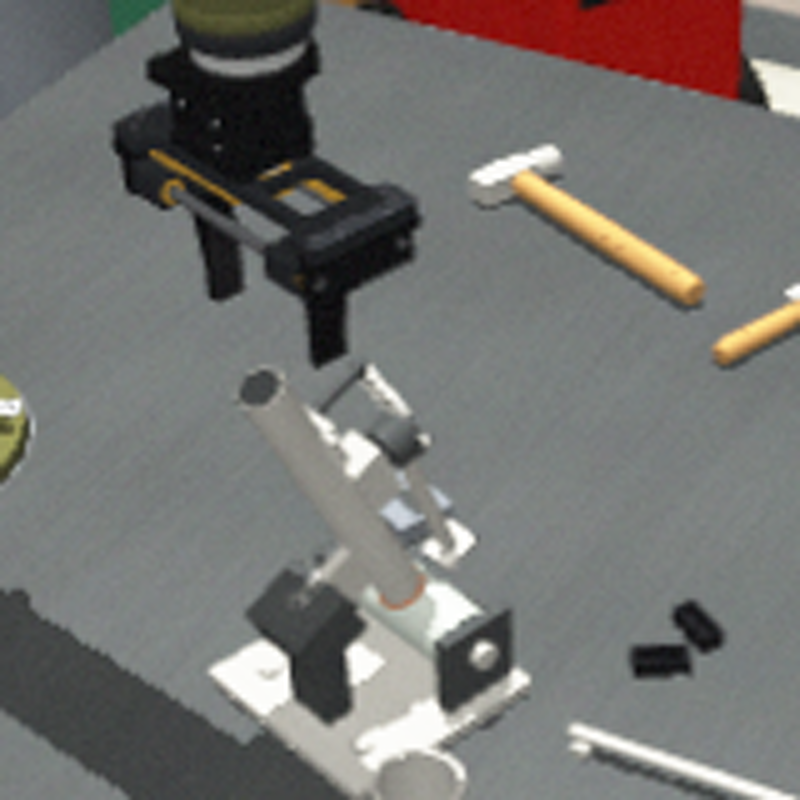

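Request:
{"fn": "carry_out", "kwargs": {
  "increments": [
    [0, 0, -0.025, 0, -1],
    [0, 0, -0.05, 0, -1],
    [0, 0, -0.07, 0, -1],
    [0, 0, -0.082, 0, -1],
    [0, 0, -0.089, 0, -1],
    [0, 0, -0.089, 0, -1],
    [0, 0, -0.089, 0, -1]
  ]
}}

```text
time_s: 7.1
tool_pos: [0.4698, -0.102, 0.4206]
tool_rot: [-180.0, -0.1, -18.4]
force: [0.5, -0.6, 0.7]
grip_width: 0.0868
```

Run:
```python
from h import *
grab("g"); crop("g","scene",220,150,380,310,5,"g_1");print(env.get_obs()["wrist_torque"])
```

```text
[ 0.00213331 -0.03588605 -0.04265361]
```

View pics/g_1.png

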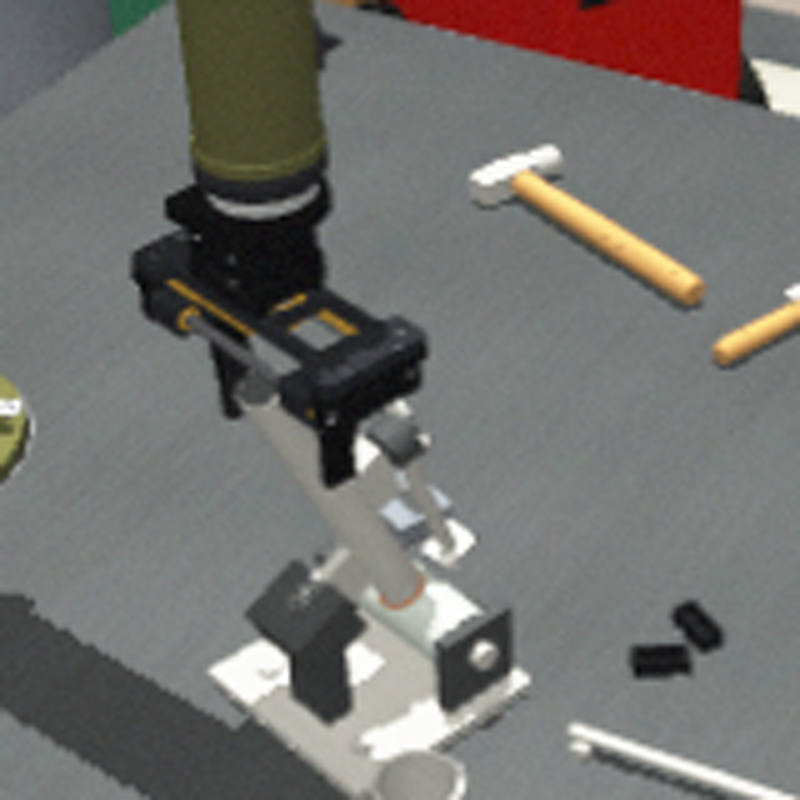

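Fingers straddle the tube. Close on it.

Request:
{"fn": "carry_out", "kwargs": {
  "increments": [
    [0, 0, 0, 0, 1],
    [0, 0, 0, 0, 1],
    [0, 0, 0, 0, 1],
    [0, 0, 0, 0, 1],
    [0, 0, 0, 0, 1],
    [0, 0, 0, 0, 1],
    [0, 0, 0, 0, 1],
    [0, 0, 0, 0, 1]
  ],
  "grip_force": 25
}}

```text
time_s: 8.0
tool_pos: [0.468, -0.1015, 0.4196]
tool_rot: [180.0, 0.4, -18.4]
force: [-4.6, 1.6, 5.3]
grip_width: 0.0312
```

Request:
{"fn": "carry_out", "kwargs": {
  "increments": [
    [-0.001, 0.003, 0.001, 0, 1],
    [0, 0.008, 0.003, 0, 1],
    [0.002, 0.013, 0.0055, 0, 1],
    [0.004, 0.0185, 0.0075, 0, 1],
    [0.006, 0.024, 0.009, 0, 1],
    [0.0075, 0.0305, 0.011, 0, 1],
    [0.01, 0.0375, 0.013, 0, 1],
    [0.0125, 0.0445, 0.0145, 0, 1],
    [0.015, 0.0515, 0.016, 0, 1],
    [0.0175, 0.0585, 0.017, 0, 1],
    [0.02, 0.0655, 0.018, 0, 1],
    [0.0225, 0.0725, 0.0185, 0, 1],
    [0.0245, 0.0795, 0.019, 0, 1],
    [0.0265, 0.0845, 0.019, 0, 1],
    [0.027, 0.087, 0.019, 0, 1],
    [0.027, 0.087, 0.019, 0, 1],
    [0.027, 0.087, 0.019, 0, 1]
  ]
}}

```text
time_s: 9.7
tool_pos: [0.4962, -0.014, 0.4396]
tool_rot: [-180.0, 0.0, -18.3]
force: [-5.4, -1.4, 2.4]
grip_width: 0.0313
```

Run:
```python
from h import *
grab("i"); crop("i","scene",220,150,380,310,5,"i_1");crop("i","top",270,170,410,310,5,"i_2")
o=env.get_obs();print(o["force"],o["wrist_torque"],o["tool_pos"])
np.set_printoptions(precision=4,suppress=True)
C=np.array([.498,-.0156,.05]);x,n,t,y=axes(np.radians(-18.5),0)
for nm in("scene","top"):
    W,p=world(nm,"i");D=W-C;a=D@x;b=D@y;c=D[...,2]
    m=(abs(a)<.035)&(abs(b)<.07)&(c>.03)&(c<.25);q=np.c_[a[m],b[m],c[m]]
    for lo in np.arange(.03,.25,.02):
        s=q[(q[:,2]>=lo)&(q[:,2]<lo+.02)]
        if len(s): print(nm,lo.round(2),len(s),np.median(s,0),s.min(0)[:2],s.max(0)[:2])
```

```text
[-5.06741158 -2.40512055  2.15092188] [-0.73042458  1.0890959  -0.00126979] [ 0.49621667 -0.01407801  0.43956611]
scene 0.03 56 [ 0.0102 -0.0038  0.0398] [-0.0225 -0.0153] [0.0186 0.0587]
scene 0.05 86 [ 0.0126 -0.0096  0.0618] [-0.0158 -0.0663] [0.0303 0.0614]
scene 0.07 101 [ 0.0104 -0.0139  0.0812] [-0.0187 -0.0684] [0.0307 0.0564]
scene 0.09 182 [ 0.0032 -0.0443  0.0948] [-0.0275 -0.0699] [0.0292 0.0671]
scene 0.11 79 [0.0123 0.0016 0.1203] [-0.0046 -0.017 ] [0.0186 0.0669]
scene 0.13 119 [0.013  0.0202 0.1408] [-0.0218 -0.0184] [0.0202 0.0684]
scene 0.15 133 [0.0074 0.0209 0.1569] [-0.0312 -0.0194] [0.021  0.0694]
scene 0.17 61 [ 0.0096 -0.0096  0.1809] [-0.0296 -0.0197] [0.0187 0.0699]
scene 0.19 45 [ 0.0099 -0.0129  0.2   ] [-0.0249 -0.0199] [0.0212 0.0048]
scene 0.21 78 [ 0.0141 -0.0083  0.2196] [-0.0259 -0.0203] [0.028  0.0137]
scene 0.23 78 [ 0.0129 -0.0095  0.2401] [-0.0267 -0.0216] [0.0303 0.0076]
top 0.03 5 [-0.0251  0.0522  0.0479] [-0.0288  0.0495] [-0.0217  0.0567]
top 0.05 2 [-0.0229  0.0517  0.0608] [-0.0233  0.0504] [-0.0224  0.053 ]
top 0.07 2 [-0.0202  0.0525  0.0737] [-0.0207  0.0512] [-0.0197  0.0538]
top 0.09 1 [-0.0029  0.0683  0.1061] [-0.0029  0.0683] [-0.0029  0.0683]
top 0.11 5 [-0.0089  0.0664  0.1178] [-0.0147  0.0609] [-0.0055  0.0689]
top 0.13 37 [-0.0115  0.0611  0.1409] [-0.023   0.0515] [0.0113 0.0692]
top 0.15 23 [-0.0214  0.0618  0.1568] [-0.0328  0.0531] [0.0053 0.0694]
top 0.17 20 [-0.0325  0.0578  0.1765] [-0.035   0.0451] [-0.0288  0.0696]
```

View pics/i_1.png

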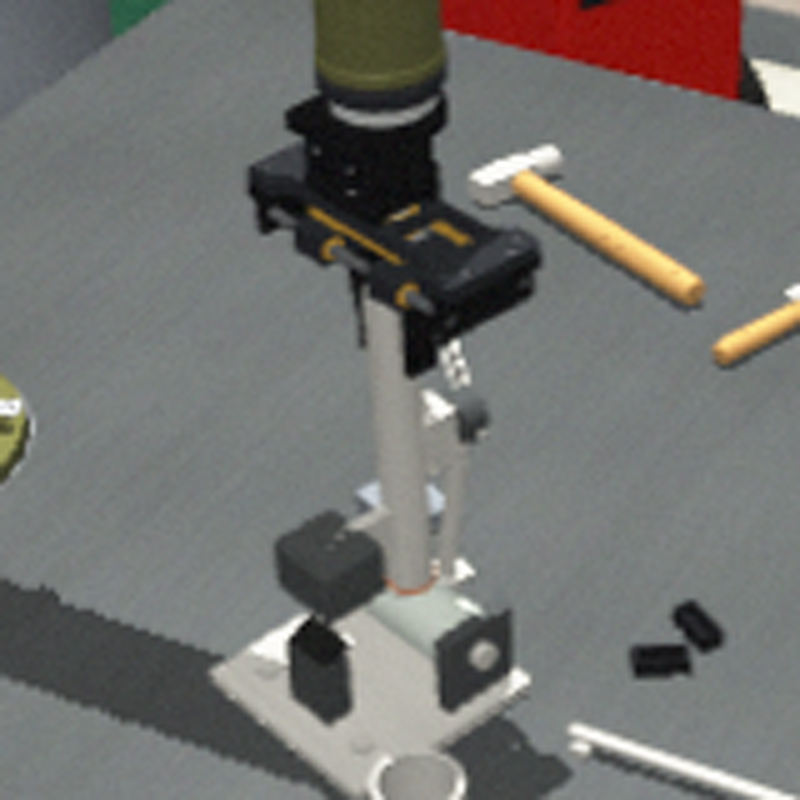

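View pics/i_2.png

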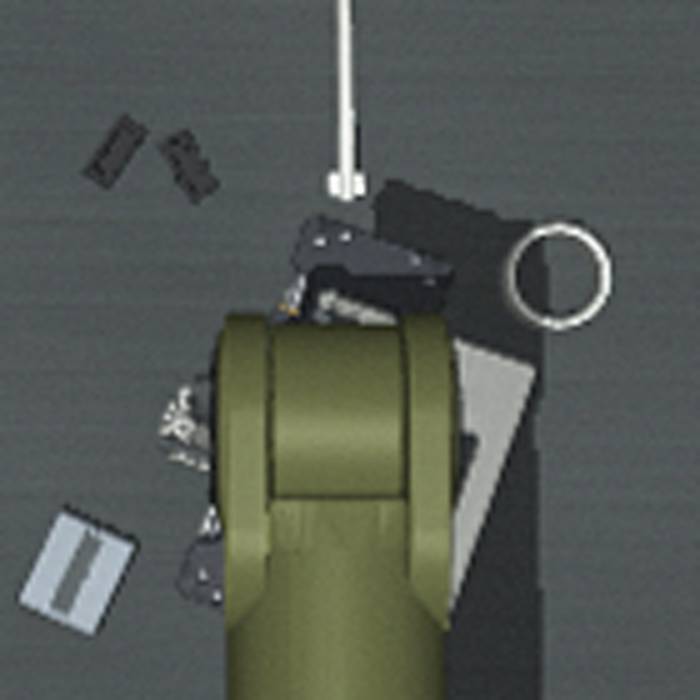

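Run:
```python
from h import *
for th in(-.05,0,.05):
    C=np.array([.498,-.0156,.05]);x,n,t,y=axes(np.radians(-18.5),th)
    print(th,((proj("scene",[C+t*s for s in(.03,.19,.21)])-[220,150])*5).round(1).tolist())
g=cv2.cvtColor(cv2.imread("pics/i_1.png"),cv2.COLOR_BGR2GRAY).astype(int)
for v in range(310,580,30):
    r=g[v,350:450];d=np.diff(cv2.GaussianBlur(r.astype(np.float32)[None],(5,1),0).ravel())
    print(v,350+d[:50].argmax(),350+np.abs(d[40:]).argmax()+40, r[::6])
```

```text
-0.05 [[410.9, 570.9], [408.3, 374.3], [408.0, 347.9]]
0 [[409.2, 571.9], [396.9, 380.2], [395.2, 354.4]]
0.05 [[407.5, 572.9], [385.4, 386.7], [382.4, 361.6]]
310 363 392 [119  74  84 142 147 159 146 105  54  37  24  26  51  66  38  16  20]
340 365 402 [130 109  57 116 147 149 153 152 127  57  12  15  18  13  31  25  22]
370 371 403 [129 128 130 132 139 144 151 150 143  75  12  15  37  81 113 117 169]
400 374 424 [124 128 127 122 133 144 149 149 149 146 143 131 147 243 255 234 152]
430 375 429 [125 125 125 126 131 141 148 150 152 148 145 138 140 140 133 136 141]
460 377 418 [127 125 125 123 125 137 146 151 150 149 147 144 134 138 137 135 140]
490 357 436 [120 143 186 206 205 166 147 150 153 150 150 147 139 184 197 147 138]
520 352 441 [135 159 179 181 168 147 139 142 150 151 148 147 140 115  89 108 140]
550 382 438 [ 69  69  69  69  63  79 131 142 148 151 148 145 142 127 123 138 143]
```

Request:
{"fn": "carry_out", "kwargs": {
  "increments": [
    [-0.002, 0.001, 0, 0, 1],
    [-0.002, 0.001, 0, 0, 1],
    [-0.002, 0.001, 0, 0, 1],
    [-0.002, 0.001, 0, 0, 1],
    [-0.002, 0.001, 0, 0, 1],
    [-0.002, 0.001, 0, 0, 1],
    [-0.002, 0.001, 0, 0, 1],
    [-0.002, 0.001, 0, 0, 1]
  ]
}}

```text
time_s: 10.6
tool_pos: [0.4953, -0.0141, 0.4395]
tool_rot: [-179.9, -0.2, -18.4]
force: [2.7, -3.8, -0.8]
grip_width: 0.0315
```

Run:
```python
from h import *
grab("j"); crop("j","scene",220,150,380,310,5,"j_1")
a=cv2.imread("pics/i_scene.png").astype(int);b=cv2.imread("pics/j_scene.png").astype(int)
print(np.abs(a-b)[150:310,220:380].mean(), env.get_obs()["joint_velocities"].round(3))
g=cv2.cvtColor(cv2.imread("pics/j_1.png"),cv2.COLOR_BGR2GRAY).astype(int)
for v in range(370,580,30):print(v,g[v,362:394:3])
```

```text
2.3989322916666667 [-0.005  0.023 -0.014 -0.029  0.019 -0.067  0.03 ]
370 [127 128 131 136 141 144 146 148 151 151 149]
400 [125 126 127 128 133 140 145 149 150 149 149]
430 [125 124 124 125 132 140 142 145 149 150 149]
460 [124 123 121 121 123 129 137 145 146 150 152]
490 [187 198 206 211 206 191 167 148 146 145 147]
520 [180 182 181 178 169 157 147 139 137 138 143]
550 [ 70  71  70  68  64  64  79 107 133 143 139]
```

View pics/j_1.png

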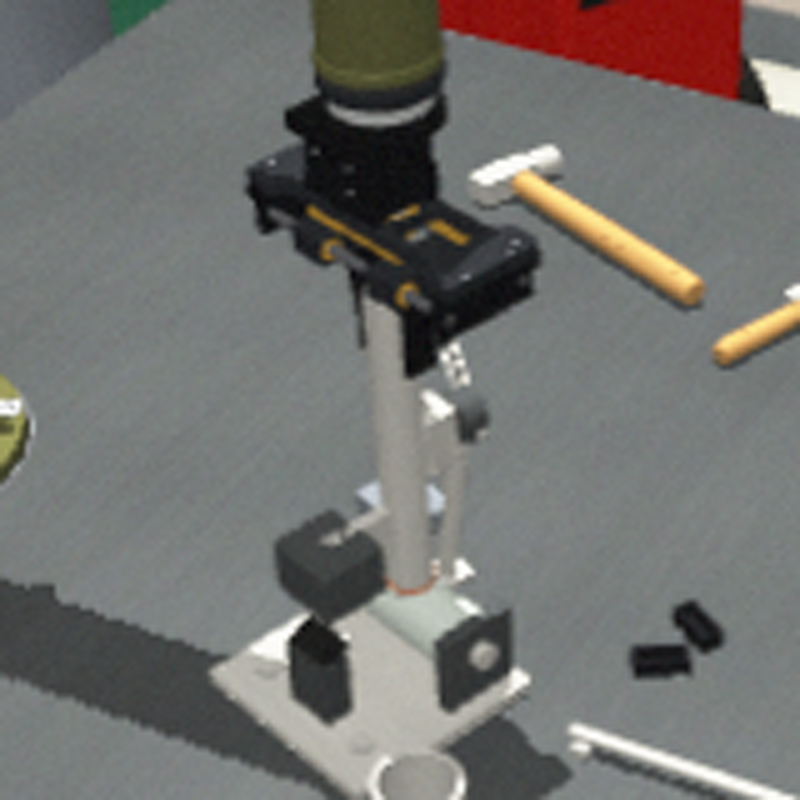

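```bash
python3 -c "
from cell import env
print(env.sign_off())"
```

```text
the job is handed in; nothing more can be done
None
```

I pushed the kickstand down past centre with the closed fingertips while the frame was still leaning, and it swung on to its stop by itself. I then gripped the tube across the hub axis at 25 N and swung the frame upright. I handed the job in at about 11 s with the gripper still holding it.

- **Tube:** the last pictures put it about 0.01 rad from vertical. The point cloud from the scene camera suggested nearer 0.03 rad. Both are inside the 0.08 limit.
- **Grip and stillness:** the fingers stood at 31.5 mm on the 32 mm tube. The outside force on the tool was about 5 N. The arm was nearly still.
- **Kickstand:** it looks fully down and clear of the robot. I judged this by eye and did not measure its angle.
- **Bystanders:** nothing near the cradle looked moved in the pictures. I did not measure how far each thing was from its starting place.

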